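# Load the tag encoder cradles

## Task

Load the four dark blue encoder cradles on the desk: put each sound tag (long bar, square, round and narrow bar, all of the same pale green plastic) into the cradle whose recess has its shape, lying flat on the floor of the recess, and let go of it. The two tags with a hole drilled through the middle are scrapped: leave them where they lie.

Things in the scene. Friction and masses are not known exactly. Their poses are not given: they have to be found in the camera images.
- tag_long: Long transponder tag: a bar 70 mm along its x and 34 mm along its y, pale grey-green plastic, 24 mm thick, lying flat on the desk, solid with a plain unbroken top. Origin at the centre of its underside, z up. About 60 g.
- tag_square: Square transponder tag: 44 by 44 mm, pale grey-green plastic, 24 mm thick, lying flat on the desk, solid with a plain unbroken top. Origin at the centre of its underside, z up, x and y square to its sides. About 50 g.
- tag_round: Round transponder tag: a disc 44 mm across, pale grey-green plastic, 24 mm thick, lying flat on the desk, solid with a plain unbroken top. Origin at the centre of its underside, z up. About 40 g.
- tag_narrow: Narrow transponder tag: a slim bar 64 mm along its x and 18 mm along its y, pale grey-green plastic, 24 mm thick, lying flat on the desk, solid with a plain unbroken top. Origin at the centre of its underside, z up. About 30 g.
- drilled_long: Like the long tag (70 by 34 mm, 24 mm thick, same plastic), but with a 16 mm hole drilled right through its middle. A scrapped tag, to be left alone. Origin at the centre of its underside, z up.
- drilled_round: Like the round tag (44 mm across, 24 mm thick, same plastic), but with a 16 mm hole drilled right through its middle. A scrapped tag, to be left alone. Origin at the centre of its underside, z up.
- cradle_long: Encoder cradle for the long tag: a fixed dark blue plastic block (a short black cable stub at its +x end), 104 mm along its x, 76 mm along its y, 12 mm high, with a light grey-floored recess 6 mm deep in the middle of its top: a rectangle 86 mm along x and 50 mm along y. Origin at the centre of the block's underside, z up; the recess floor is at z = 6 mm and its rim at z = 12 mm. All four cradles are alike but for the recess.
- cradle_square: Encoder cradle for the square tag: a fixed dark blue plastic block (a short black cable stub at its +x end), 104 mm along its x, 76 mm along its y, 12 mm high, with a light grey-floored recess 6 mm deep in the middle of its top: a square of 60 by 60 mm, its sides along x and y. Origin at the centre of the block's underside, z up; the recess floor is at z = 6 mm and its rim at z = 12 mm. All four cradles are alike but for the recess.
- cradle_round: Encoder cradle for the round tag: a fixed dark blue plastic block (a short black cable stub at its +x end), 104 mm along its x, 76 mm along its y, 12 mm high, with a light grey-floored recess 6 mm deep in the middle of its top: a circle 60 mm across. Origin at the centre of the block's underside, z up; the recess floor is at z = 6 mm and its rim at z = 12 mm. All four cradles are alike but for the recess.
- cradle_narrow: Encoder cradle for the narrow tag: a fixed dark blue plastic block (a short black cable stub at its +x end), 104 mm along its x, 76 mm along its y, 12 mm high, with a light grey-floored recess 6 mm deep in the middle of its top: a slim rectangle 80 mm along x and 34 mm along y. Origin at the centre of the block's underside, z up; the recess floor is at z = 6 mm and its rim at z = 12 mm. All four cradles are alike but for the recess.
Not all that is in view belongs to the job. What is shaped like the tag_square but yellow is not meant.

How it is judged (in metres and radians):
At the end, for the whole second after the job is handed in: Each of the four sound tags lies flat (within 0.08 rad) and at rest on the floor of the recess of its own shape: centre within 13 mm of the cradle's centre, underside 3 to 9 mm above the cradle's underside; both drilled tags are at rest within 20 mm of where they started (horizontal distance between tag_long and cradle_long below 0.013 m and z of tag_long in the frame of cradle_long between 0.003 and 0.009 m and angle between each of tag_long, tag_square, tag_round, tag_narrow's own z axis and vertical below 0.08 rad and linear speed of each of tag_long, tag_square, tag_round, tag_narrow, drilled_long, drilled_round below 0.02 m/s and angular speed of each of tag_long, tag_square, tag_round, tag_narrow below 0.2 rad/s and horizontal distance between tag_square and cradle_square below 0.013 m and z of tag_square in the frame of cradle_square between 0.003 and 0.009 m and horizontal distance between tag_round and cradle_round below 0.013 m and z of tag_round in the frame of cradle_round between 0.003 and 0.009 m and horizontal distance between tag_narrow and cradle_narrow below 0.013 m and z of tag_narrow in the frame of cradle_narrow between 0.003 and 0.009 m and distance of each of drilled_long, drilled_round from where it was at the start of the episode below 0.02 m); the robot touches nothing.
It fails at once if a drilled (scrapped) tag was moved by more than 20 mm (distance of any of drilled_long, drilled_round from where it was at the start of the episode above 0.02 m).
It also fails if it takes over 99 s, if anything falls off the work surface, if the arm or the gripper's body presses on something with over 40 N, if the wrist force passes 120 N, or if a joint passes its speed limit or range.

## Robot

A 6-joint arm with a two-finger parallel gripper is mounted at the origin on the work surface. World frame = base frame: x ahead of the robot, y to its left, z up, the work surface at z = 0. Lengths are in mm, angles in rad, forces in N, time in s.
With the tool pointing down it reaches from about 150 to 775 mm from the base axis. Payload 6.1 kg.
Tool frame: the origin (TCP) lies on the mounting face of the last link; the fingertips stand 173 mm ahead of it and the grasp point (between the pads) lies 155 mm ahead of it; z points along the fingers, y is the line along which they close (so a half turn about z gives the same grasp; the last joint's range is limited). The gripper opens to 85 mm and grips with 20 to 120 N. Pads are 22 mm wide; open, the fingers measure 114 mm over their backs; the gripper's body (76 mm by 85 mm) begins 54 mm behind the grasp point. The pads swing forward as they close: fully open they stand 13 mm farther back than shut.
Start: joints at [1.321, 0.126, -0.04, 1.405, 0, 1.571], TCP at [129.78, 508.691, 404.695] pointing down, gripper open.
Joint ranges: [-2.72, 2.72], [-0.95, 1.95], [-1.27, 1.35], [-1.78, 2.02], [-1.46, 1.47], [-3.14, 3.14]. Speed limits (rad/s): [2.39, 2.39, 3.01, 3.14, 3.14, 3.14].

## Interface

Orientations are given as a unit quaternion [x, y, z, w].
In Python, from station import state, grab_frame, hand_in, spot_in gives the robot as it stands. The module is installed in compiled form; this text tells all that it offers.
- The arm moves only by the tool apply_moves, never from a script. Its argument "targets" is one flat list of numbers, 6 for each row, row after row: the shift along the world's x, y, z each as a share of 0.05 m, from -1 to 1, then the turn, a rotation vector about the world's x, y, z each as a share of 45 degrees, from -1 to 1. In form: [x, y, z, rx, ry, rz, x, y, z, rx, ry, rz, ...]. A call has 1 to 20 rows; each row shifts and turns the commanded pose from where the row before left it; what a row does not reach is not made up. A row lasts 1/8 s, in which the tool goes at most 62.5 mm and 10.7 degrees, less where a joint would pass 70% of its speed; a pose out of reach is approached as far as the arm can. A call with a number of a shift or a turn outside -1 to 1 is refused whole. A call with a gripper value outside its range is refused whole. "hand" is the gripper's target within -1 to 1 (shut at 1, half-way at 0, fully open at -1), set as the call begins (left out, the last holds). The fingers move at their own pace and stop on an object; "newtons" is the grip in N (left out, the last holds). Time passes only in rows, so rows that do not move let the fingers close. It gives the time, the measured TCP pose, the force, the opening and the grip force at its end, in the units of the state.
- state(): the state, without advancing time (a new reading comes with each control period).
- grab_frame(name): name is "scene" or "side" or "wrist"; returns a dict with "frame" (400x640x3 uint8, blue, green, red), "fx", "fy", "cx", "cy" (pixels), "position" and "orientation" of the camera in the world. Camera axes: x right, y down, z forward; pixel columns grow to the right and rows downward; lengths in mm; the calibration is good to about 2 mm. A picture is of the moment at which its call begins. There is no depth.
- hand_in(): hands the job in; it is judged then, once.
Trained networks look in a picture, given as the dict that the camera call returned (one of the last four; its "shot" number tells which), for a name from the list of things; names that differ only in an ending like _2 or _b are one class to them, and where a whole thing is asked for, a point or a joint stands for the part that bears it (a point fixed in the world has none). Each returns a list of dicts, best first, with "conf" (0 to 1); they miss things now and then, are a little off and sometimes report something else, mostly with a low value. They report only what shows in the picture. A call takes as long as a camera call. They do not tell look-alikes from the thing itself.
- spot_in(picture, thing): "box" ([left, top, width, height] as shares, 0 to 1, of the picture: columns of its width, rows of its height, round what is visible of it).
The state is a dict: "clock": time; "qpos": joint angles; "joint_vel": joint speeds; "tau": joint torques, N m; "ee_pos": TCP position; "eef_rot": TCP orientation; "force": force on the tool from outside, world axes, zero at the start; "ft_torque": the same for the moment, N m; "finger_gap": finger opening in mm; "grip_force": force on a finger pad.
Only numpy, scipy, OpenCV 4.12 (cv2) and the standard library are available. Lean on these libraries where they do the work, as an engineer would, in place of code of your own. Each camera call takes 0.05 s, during which the arm holds its last target. There are 200 camera calls.

## Working session

There is one attempt and no reset: what is moved stays moved. The work goes in short steps, Python scripts to look and compute and a tool call to move; the robot and the scene stay as the last step left them, time stands still between calls to the robot, and variables do not carry over. Pictures are saved under pics/ and viewed, at most 14 in all, crops included, and the job is handed in when it is done.

Besides the shell and the picture viewer there is one more tool, called after "Call:" as a command line: name --argument value ..., lists and objects as JSON in quotes. apply_moves: Moves the arm, as the interface text tells. Shift numbers are shares of 0.05 m and turn numbers shares of 45 degrees, none past 1 either way. Its arguments: {"type":"object","properties":{"targets":{"type":"array","items":{"type":"number"}},"hand":{"type":"number"},"newtons":{"type":"number"}},"required":["targets"]}

```bash
mkdir -p pics
cat > h.py <<'E'
import numpy as np, cv2
from scipy.spatial.transform import Rotation as R
from station import state, grab_frame, hand_in, spot_in
def px2w(f,u,v,z):
    d=R.from_quat(f["orientation"]).apply([(u-f["cx"])/f["fx"],(v-f["cy"])/f["fy"],1]); p=np.array(f["position"])
    return p+d*(z-p[2])/d[2]
def w2px(f,P):
    c=R.from_quat(f["orientation"]).inv().apply(np.array(P)-f["position"])
    return c[0]/c[2]*f["fx"]+f["cx"], c[1]/c[2]*f["fy"]+f["cy"]
E
python3 - <<'E'
from h import *
for n in ["scene","side","wrist"]:
    f=grab_frame(n); cv2.imwrite(f"pics/{n}0.png",f["frame"]); print(n,np.round(f["position"]),np.round(f["orientation"],3),f["fx"],f["cx"],f["cy"])
    if n!="side":
      for t in ["tag_long","tag_square","tag_round","tag_narrow","drilled_long","drilled_round","cradle_long","cradle_square","cradle_round","cradle_narrow"]:
        for d in spot_in(f,t)[:3]:
            b=np.array(d["box"])*[640,400,640,400]; c=b[:2]+b[2:]/2
            print(t,round(d["conf"],2),b.round(),px2w(f,*c,24 if t[0]!='c' else 12)[:2].round())
s=state();print(s["clock"],s["ee_pos"],s["eef_rot"])
E
```

```text
scene [1232.  155.  728.] [ 0.563  0.724 -0.308 -0.253] 431.7221460383684 317.1541418335964 202.31896791171863
tag_long 0.98 [307. 218.  31.  21.] [575.  22.]
tag_square 0.94 [198. 215.  25.  25.] [ 637. -222.]
tag_square 0.81 [204. 190.  26.  18.] [ 545. -246.]
tag_square 0.75 [292. 151.  20.  19.] [349. -90.]
tag_round 0.65 [375. 275.  25.  22.] [696. 182.]
tag_narrow 0.6 [378. 192.  18.  22.] [453. 152.]
drilled_long 0.83 [251. 174.  36.  24.] [ 467. -141.]
drilled_round 0.74 [224. 240.  21.  19.] [ 684. -146.]
cradle_long 0.97 [209. 138.  43.  29.] [ 347. -295.]
cradle_square 0.61 [142. 171.  50.  34.] [ 526. -391.]
cradle_round 0.91 [428. 177.  54.  35.] [366. 314.]
cradle_round 0.18 [142. 167.  46.  40.] [ 525. -395.]
cradle_narrow 0.8 [463. 233.  57.  49.] [556. 391.]
cradle_narrow 0.72 [240. 204.  17.  23.] [ 568. -157.]
side [458. 726. 449.] [-0.042  0.866 -0.498  0.03 ] 361.34771025576265 317.18835753467505 201.4426440187921
wrist [ 58. 527. 374.] [0.782 0.607 0.089 0.114] 318.8192829897961 321.6868768663456 197.46974946987572
cradle_round 0.78 [209. 317.  62.  50.] [335. 341.]
1.15 [129.78287226 508.69238094 404.70418086] [1.24566913e-01 9.92211209e-01 4.86048207e-06 2.67355476e-05]
```

Run:
```python
import cv2
a=cv2.imread("pics/scene0.png"); c=a[110:330,120:540]; c=cv2.resize(c,(800,419),interpolation=3); cv2.imwrite("pics/c0.png",c)
```

```text
(no output)
```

View pics/c0.png

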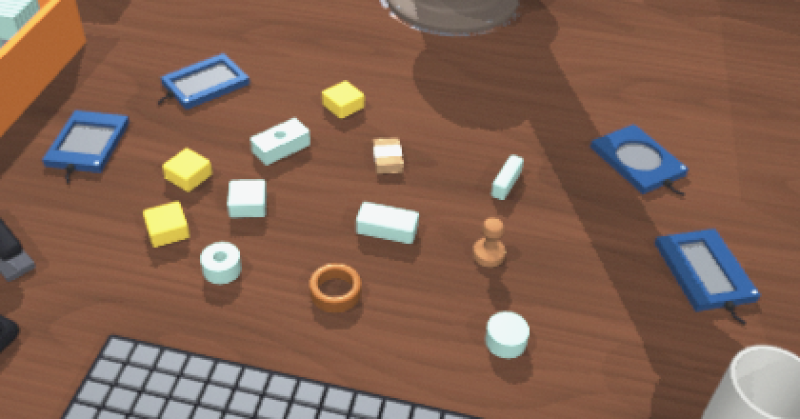

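View pics/side0.png

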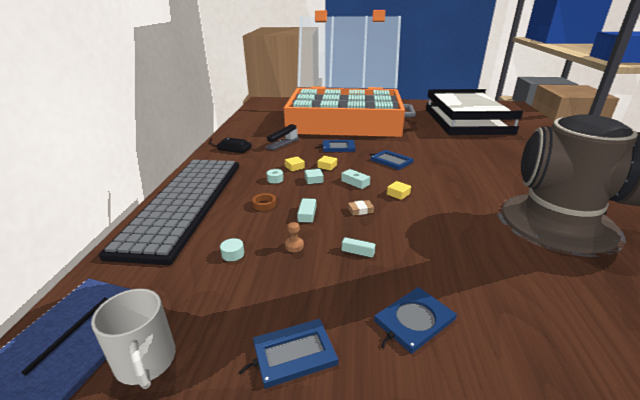

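Candidates, in full-picture pixels:
- Square: green solid at (250,214). The yellow ones at (218,199), (207,227) and (300,162) are not meant.
- Long: solid at (323,227). The one at (267,183) is drilled.
- Round: solid at (386,285). The one at (236,248) is drilled.
- Narrow: (386,203).
- Cradles: long(?) at (228,152), square at (165,184), round at (455,193), narrow(?) at (491,251).

Next I'll move the wrist camera over the middle for a close check.

Call:
apply_moves --targets '[0.6,-0.9,0.2,0,0,0.032,0.6,-0.9,0.2,0,0,0.032,0.6,-0.9,0.2,0,0,0.032,0.6,-0.9,0.2,0,0,0.032,0.6,-0.9,0.2,0,0,0.032,0.6,-0.9,0.2,0,0,0.032,0.6,-0.9,0.2,0,0,0.032,0.6,-0.9,0.2,0,0,0.032,0.6,-0.9,0.2,0,0,0.032,0.6,-0.9,0.2,0,0,0.032,0,0,0,0,0,0,0,0,0,0,0,0]' --hand -1 --newtons 40

```text
clock: 2.65
ee_pos: [429.7, 58.5, 504.5]
eef_rot: [-0.0, 1.0, 0.0, -0.0]
force: [0.5, -0.0, -0.5]
finger_gap: 85.5
grip_force: 0.0
```

Run:
```python
from h import *
f=grab_frame("wrist"); cv2.imwrite("pics/w1.png",f["frame"]); np.save("w1.npy",f,allow_pickle=True)
s=state();print(s["clock"],s["ee_pos"],s["eef_rot"]); print(f["position"],f["orientation"],R.from_quat(f["orientation"]).as_matrix().round(2))
```

```text
2.7 [429.43272466  59.09052654 504.5739235 ] [-9.56948126e-04  9.99999510e-01  1.32058372e-04 -2.18656163e-04]
[355.91633875  59.21807287 473.48859724] [0.69973304 0.6995957  0.10252377 0.10211956] [[ 0.    0.96  0.29]
 [ 1.   -0.    0.  ]
 [ 0.    0.29 -0.96]]
```

View pics/w1.png

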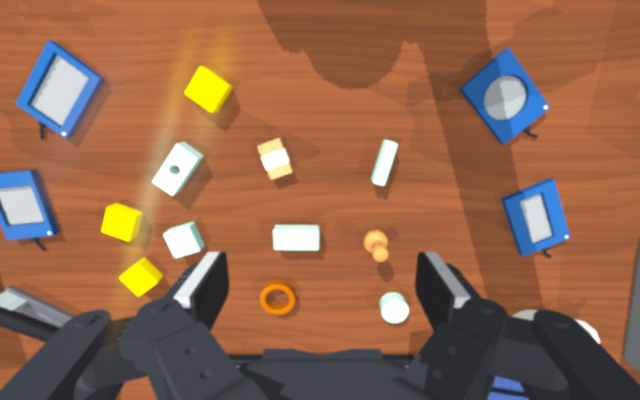

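The picture shows every part. Solid tags: long (296,237), square (183,240), round (394,307), narrow (384,163). Drilled: long (178,168), round hidden behind the left finger. Cradles: long (60,90), square (22,205), round (505,97), narrow (537,218). I'll fit the poses by silhouette.

```bash
cat >> h.py <<'E'
from scipy.optimize import minimize
def shape(L,W,H):
    if W==0: a=np.linspace(0,6.283,40); xy=np.c_[np.cos(a),np.sin(a)]*L/2
    else: xy=np.array([[1,1],[1,-1],[-1,-1],[-1,1]])*[L/2,W/2]
    return np.vstack([np.c_[xy,xy[:,0]*0],np.c_[xy,xy[:,0]*0+H]])
def fit(f,kind,uv,dims,z0=0,box=50):
    hsv=cv2.cvtColor(f["frame"],cv2.COLOR_BGR2HSV)
    m=cv2.inRange(hsv,(100,120,50),(125,255,255)) if kind=='blue' else cv2.inRange(hsv,(45,8,90),(105,110,255))
    u,v=map(int,uv); w=np.zeros_like(m); cv2.rectangle(w,(u-box,v-box),(u+box,v+box),255,-1); m&=w
    n,lab,st,_=cv2.connectedComponentsWithStats(m); 
    k=1+np.argmax([st[i,4]/(1+cv2.distanceTransform((lab!=i).astype('u1'),2,5)[v,u]/3) for i in range(1,n)])
    cs,_=cv2.findContours((lab==k).astype('u1'),0,1); m=np.zeros_like(m)
    cv2.drawContours(m,[cv2.convexHull(np.vstack(cs))],-1,255,-1); S=8
    sh=shape(*dims); K=4; ys,xs=np.nonzero(m); c=px2w(f,xs.mean(),ys.mean(),z0+dims[2]/2)
    mb=cv2.resize(m,None,fx=K,fy=K)
    def ov(p):
        P=R.from_euler('z',p[2]).apply(sh)+[p[0],p[1],z0]
        q=np.array([w2px(f,x) for x in P]); r=np.zeros_like(mb)
        cv2.fillConvexPoly(r,cv2.convexHull(np.round(((q+.5)*K-.5)*16).astype('i4')),255,shift=4)
        return 1-(r&mb>0).sum()/((r|mb)>0).sum() if 0 else 1-np.count_nonzero(r&mb)/np.count_nonzero(r|mb)
    best=min((minimize(ov,[c[0],c[1],a],method='Nelder-Mead',options=dict(initial_simplex=np.array([[c[0],c[1],a],[c[0]+6,c[1],a],[c[0],c[1]+6,a],[c[0],c[1],a+.2]]),maxiter=90)) for a in ([0] if dims[1]==0 else np.arange(0,3.1,.4))),key=lambda o:o.fun)
    return best.x[:2].round(1),round(np.degrees(best.x[2])%180,1),round(1-best.fun,3)
E
python3 - <<'E'
from h import *
f=np.load("w1.npy",allow_pickle=True).item()
for n,k,uv,d in [("long",'g',(296,237),(70,34,24)),("square",'g',(183,240),(44,44,24)),("round",'g',(394,307),(44,0,24)),("narrow",'g',(384,163),(64,18,24)),("dril",'g',(178,168),(70,34,24)),
 ("clong",'blue',(60,90),(104,76,12)),("csq",'blue',(22,205),(104,76,12)),("cround",'blue',(505,97),(104,76,12)),("cnarrow",'blue',(537,218),(104,76,12))]:
    print(n,*fit(f,k,uv,d,box=60 if k=='blue' else 32))
E
```

```text
long [558.7  19.8] 90.2 0.953
square [ 563.  -157.5] 106.8 0.95
round [686.5 180.4] 10.8 0.916
narrow [440.2 149.9] 164.7 0.898
dril [ 468.4 -175.8] 118.6 0.111
clong [ 340.9 -305.8] 140.2 0.93
csq [ 508.8 -406.7] 9.7 0.964
cround [350.2 315. ] 43.0 0.976
cnarrow [529.3 393.2] 25.4 0.973
```

Run:
```python
from h import *
f=np.load("w1.npy",allow_pickle=True).item(); g=grab_frame("scene")
T=[(558.7,19.8,90.2,(70,34,24)),(563,-157.5,106.8,(44,44,24)),(686.5,180.4,0,(44,0,24)),(440.2,149.9,164.7,(64,18,24)),(340.9,-305.8,140.2,(104,76,12)),(508.8,-406.7,9.7,(104,76,12)),(350.2,315,43,(104,76,12)),(529.3,393.2,25.4,(104,76,12))]
for F,n,crop in [(f,"of",(0,330,0,640)),(g,"og",(120,310,130,530))]:
    K=4; im=cv2.resize(F["frame"],None,fx=K,fy=K,interpolation=2)
    for x,y,a,d in T:
        s=shape(*d); s=s[len(s)//2:]
        q=np.array([w2px(F,p) for p in R.from_euler('z',a,degrees=True).apply(s)+[x,y,0]])
        cv2.polylines(im,[np.int32((q+.5)*K)],True,(0,0,255),2)
    im=im[crop[0]*K:crop[1]*K,crop[2]*K:crop[3]*K]; s=800/im.shape[1]; cv2.imwrite(f"pics/{n}.png",cv2.resize(im,None,fx=s,fy=s,interpolation=3))
```

```text
(no output)
```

View pics/of.png

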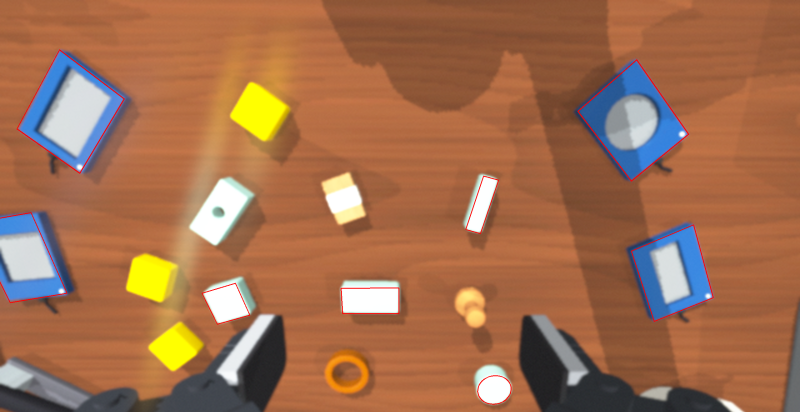

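View pics/og.png

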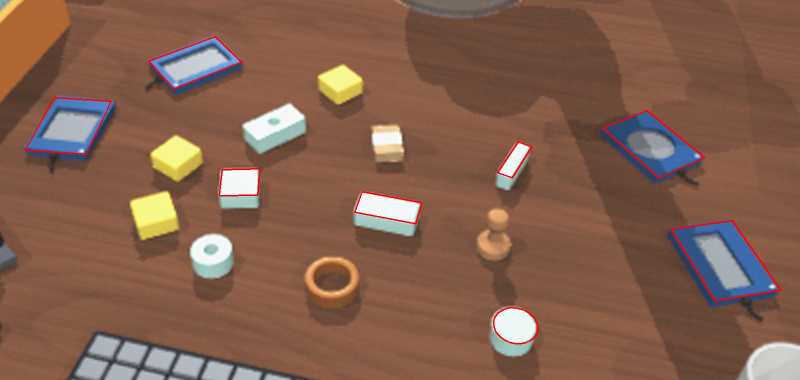

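Both overlays match the parts well. I'm starting with the narrow tag.

Call:
apply_moves --targets '[0.036,0.303,-0.8,0,0,-0.057,0.036,0.303,-0.8,0,0,-0.057,0.036,0.303,-0.8,0,0,-0.057,0.036,0.303,-0.8,0,0,-0.057,0.036,0.303,-0.8,0,0,-0.057,0.036,0.303,-0.8,0,0,-0.057,0,0,-0.6,0,0,0,0,0,0,0,0,0,0,0,0,0,0,0]' --hand 0

```text
clock: 3.88
ee_pos: [440.5, 150.3, 235.9]
eef_rot: [0.132, 0.991, 0.0, 0.001]
force: [-0.0, 0.0, 0.1]
finger_gap: 42.5
grip_force: 0.0
```

Run:
```python
from h import *
s=state();print(s["clock"],s["ee_pos"],R.from_quat(s["eef_rot"]).as_matrix()[:,1].round(3),np.round(s["qpos"],2),s["finger_gap"])
f=grab_frame("wrist"); cv2.imwrite("pics/w2.png",f["frame"])
```

```text
3.875 [440.5464201  150.28271505 235.93701871] [0.263 0.965 0.001] [ 0.33  0.07 -0.48  1.02  0.    0.59] 42.455125929397866
```

View pics/w2.png

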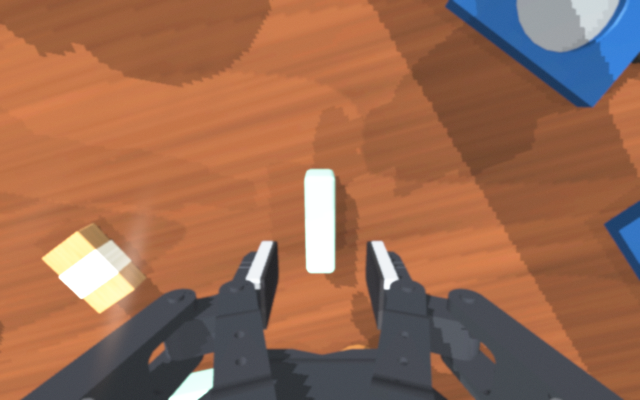

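The tag at (320,220) is centred between the fingers and aligned with them. Descending and gripping.

Call:
apply_moves --targets '[0,0,-0.56,0,0,0,0,0,-0.56,0,0,0,0,0,0,0,0,0,0,0,0,0,0,0]'

```text
clock: 4.42
ee_pos: [441.3, 149.8, 180.4]
eef_rot: [0.133, 0.991, 0.0, 0.001]
force: [0.2, 0.2, 0.4]
finger_gap: 43.2
grip_force: 0.0
```

Call:
apply_moves --targets '[0,0,0,0,0,0,0,0,0,0,0,0,0,0,0,0,0,0,0,0,0,0,0,0]' --hand 1 --newtons 40

```text
clock: 4.92
ee_pos: [441.3, 149.8, 180.2]
eef_rot: [0.133, 0.991, 0.001, 0.001]
force: [-0.1, -0.2, 6.0]
finger_gap: 17.2
grip_force: 40.3
```

Call:
apply_moves --targets '[0,0,0.8,0,0,0,0.22,0.609,0.3,0,0,0.113,0.22,0.609,0,0,0,0.113,0.22,0.609,0,0,0,0.113,0.22,0.609,0,0,0,0.113,0.22,0.609,0,0,0,0.113,0.22,0.609,0,0,0,0.113,0.22,0.609,0,0,0,0.113,0.22,0.609,0,0,0,0.113,0,0,0,0,0,0,0,0,0,0,0,0]'

```text
clock: 6.3
ee_pos: [528.3, 392.9, 233.6]
eef_rot: [-0.219, 0.976, -0.0, -0.0]
force: [0.6, -0.0, -1.1]
finger_gap: 17.0
grip_force: 39.4
```

Run:
```python
from h import *
s=state();print(s["clock"],s["ee_pos"],R.from_quat(s["eef_rot"]).as_matrix()[:,1].round(3),s["finger_gap"])
f=grab_frame("wrist"); cv2.imwrite("pics/w3.png",f["frame"])
```

```text
6.3 [528.34745189 392.87773507 233.55767182] [-0.428  0.904 -0.   ] 16.95362351997634
```

View pics/w3.png

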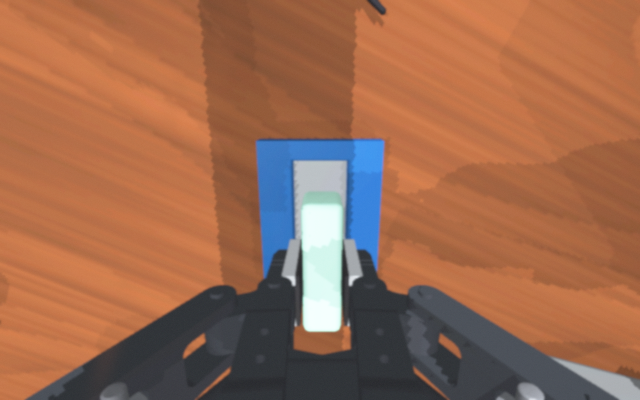

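The tag hangs aligned over the recess (centre column 321). Lowering and releasing.

Call:
apply_moves --targets '[0,0,-0.47,0,0,0,0,0,-0.47,0,0,0,0,0,0,0,0,0]'

```text
clock: 6.72
ee_pos: [528.2, 392.0, 186.1]
eef_rot: [-0.219, 0.976, -0.0, -0.001]
force: [0.3, 0.0, 0.5]
finger_gap: 17.1
grip_force: 41.4
```

Call:
apply_moves --targets '[0,0,0,0,0,0,0,0,0,0,0,0,0,0,0,0,0,0]' --hand 0.1

```text
clock: 7.1
ee_pos: [528.7, 393.1, 187.1]
eef_rot: [-0.22, 0.976, 0.0, 0.0]
force: [0.7, 0.2, -0.5]
finger_gap: 38.7
grip_force: 0.0
```

Call:
apply_moves --targets '[0,0,0.6,0,0,0,0,0,0.8,0,0,0,0,0,0,0,0,0]'

```text
clock: 7.48
ee_pos: [529.5, 393.9, 260.8]
eef_rot: [-0.22, 0.976, 0.001, 0.003]
force: [0.3, 1.2, 0.4]
finger_gap: 38.7
grip_force: 0.0
```

Run:
```python
from h import *
s=state();print(s["clock"],s["ee_pos"],R.from_quat(s["eef_rot"]).as_matrix()[:,1].round(3),s["finger_gap"],s["force"])
f=grab_frame("wrist"); cv2.imwrite("pics/w4.png",f["frame"]); np.save("w4.npy",f,allow_pickle=True)
u=w2px(f,(529.3,393.2,30)); print(u)
print(fit(f,'g',u,(64,18,24),6,80), fit(f,'blue',u,(104,76,12),0,150))
```

```text
7.475 [529.48982345 393.90708511 260.81767132] [-0.429  0.903  0.001] 38.71152746583642 [0.3440725  1.21275557 0.41027575]
(np.float64(318.9344046112313), np.float64(214.2032855370158))
(array([523.5, 389.9]), np.float64(36.9), np.float64(0.597)) (array([528.7, 392.6]), np.float64(25.2), np.float64(0.971))
```

Next is the round tag.

Call:
apply_moves --targets '[0.523,-0.712,-0.07,0,0,-0.094,0.523,-0.712,-0.07,0,0,-0.094,0.523,-0.712,-0.07,0,0,-0.094,0.523,-0.712,-0.07,0,0,-0.094,0.523,-0.712,-0.07,0,0,-0.094,0.523,-0.712,-0.07,0,0,-0.094,0,0,0,0,0,0,0,0,0,0,0,0]' --hand -0.5

```text
clock: 8.52
ee_pos: [685.0, 179.6, 234.5]
eef_rot: [-0.0, 1.0, -0.0, -0.001]
force: [-0.7, -0.3, 0.5]
finger_gap: 63.7
grip_force: 0.0
```

Run:
```python
from h import *
s=state();print(s["clock"],s["ee_pos"],R.from_quat(s["eef_rot"]).as_matrix()[:,1].round(3),s["finger_gap"],s["force"])
f=grab_frame("wrist"); cv2.imwrite("pics/w5.png",f["frame"])
u=w2px(f,(686.5,180.4,24)); print(u, fit(f,'g',u,(44,0,24),0,70))
```

```text
8.525 [685.0258141  179.62282537 234.46411452] [-0.  1. -0.] 63.66942699439498 [-0.66622495 -0.34851929  0.48485521]
(np.float64(321.8452425277974), np.float64(232.2143833353767)) (array([685.9, 180.4]), np.float64(13.0), np.float64(0.955))
```

View pics/w5.png

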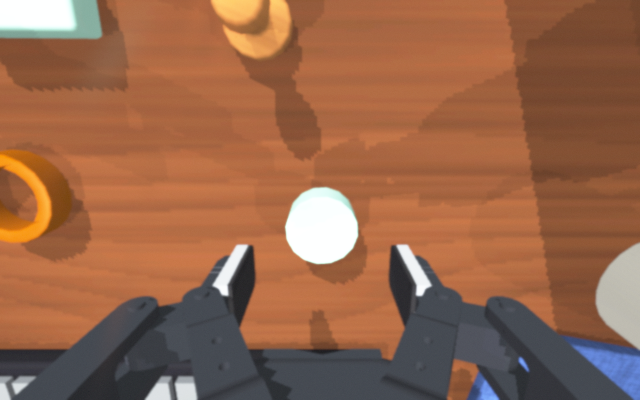

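The round tag at (321,228) is well centred. Gripping it.

Call:
apply_moves --targets '[0.02,0.01,-0.56,0,0,0,0,0,-0.57,0,0,0,0,0,0,0,0,0,0,0,0,0,0,0]'

```text
clock: 9.07
ee_pos: [686.4, 181.0, 180.3]
eef_rot: [-0.001, 1.0, 0.0, 0.0]
force: [0.4, -0.5, -0.2]
finger_gap: 64.2
grip_force: 0.0
```

Call:
apply_moves --targets '[0,0,0,0,0,0,0,0,0,0,0,0,0,0,0,0,0,0]' --hand 1

```text
clock: 9.45
ee_pos: [687.0, 180.4, 181.3]
eef_rot: [-0.0, 1.0, 0.001, 0.001]
force: [-0.7, 0.7, 5.7]
finger_gap: 42.6
grip_force: 41.2
```

Call:
apply_moves --targets '[0,0,0.9,0,0,0,-0.841,0.336,0.3,0,0,0,-0.841,0.336,0,0,0,0,-0.841,0.336,0,0,0,0,-0.841,0.336,0,0,0,0,-0.841,0.336,0,0,0,0,-0.841,0.336,0,0,0,0,-0.841,0.336,0,0,0,0,-0.841,0.336,0,0,0,0,0,0,0,0,0,0,0,0,0,0,0,0]'

```text
clock: 10.82
ee_pos: [350.3, 314.6, 239.7]
eef_rot: [-0.0, 1.0, 0.0, 0.001]
force: [-0.8, -0.4, -0.2]
finger_gap: 42.2
grip_force: 40.8
```

Run:
```python
from h import *
s=state();print(s["clock"],s["ee_pos"],R.from_quat(s["eef_rot"]).as_matrix()[:,1].round(3),s["finger_gap"],s["force"])
f=grab_frame("wrist"); cv2.imwrite("pics/w6.png",f["frame"])
u=w2px(f,(350.2,315,24)); print(u, fit(f,'blue',u,(104,76,12),0,150))
```

```text
10.825 [350.32356315 314.63012579 239.70656046] [-0.     1.     0.001] 42.21726233953538 [-0.80339456 -0.39828466 -0.15016396]
(np.float64(320.87968611615935), np.float64(225.43960319980388)) (array([349.2, 314.2]), np.float64(42.8), np.float64(0.81))
```

View pics/w6.png

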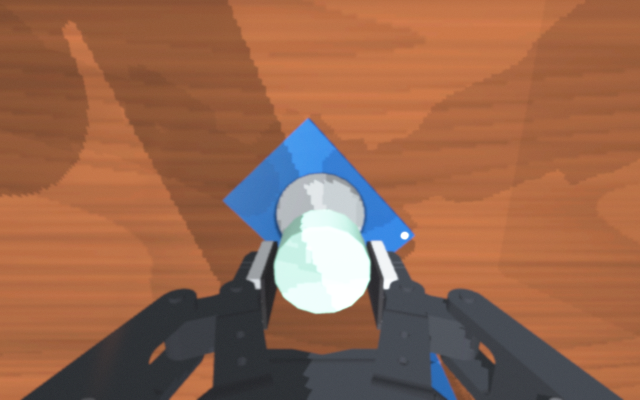

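The disc is held flat over the round recess. Lowering it to 187 and releasing.

Call:
apply_moves --targets '[0,0,-0.53,0,0,0,0,0,-0.53,0,0,0,0,0,0,0,0,0]'

```text
clock: 11.25
ee_pos: [350.6, 313.7, 184.9]
eef_rot: [0.001, 1.0, -0.001, -0.001]
force: [-1.0, -0.2, -1.0]
finger_gap: 42.5
grip_force: 48.3
```

Call:
apply_moves --targets '[0,0,0,0,0,0,0,0,0,0,0,0,0,0,0,0,0,0]' --hand -0.4

```text
clock: 11.62
ee_pos: [350.4, 314.6, 186.8]
eef_rot: [0.0, 1.0, 0.0, 0.0]
force: [-0.5, -0.8, -0.6]
finger_gap: 59.4
grip_force: 0.0
```

Call:
apply_moves --targets '[0,0,0.6,0,0,0,0,0,0.8,0,0,0,0,0,0,0,0,0]'

```text
clock: 12.0
ee_pos: [351.0, 315.4, 259.6]
eef_rot: [-0.0, 1.0, 0.002, 0.002]
force: [-0.1, 0.4, 0.6]
finger_gap: 59.7
grip_force: 0.0
```

Call:
apply_moves --targets '[0.463,-0.656,-0.04,0,0,-0.222,0.463,-0.656,-0.04,0,0,-0.222,0.463,-0.656,-0.04,0,0,-0.222,0.463,-0.656,-0.04,0,0,-0.222,0.463,-0.656,-0.04,0,0,-0.222,0.463,-0.656,-0.04,0,0,-0.222,0.463,-0.656,-0.04,0,0,-0.222,0.463,-0.656,-0.04,0,0,-0.222,0.463,-0.656,-0.04,0,0,-0.222,0,0,0,0,0,0,0,0,0,0,0,0]'

```text
clock: 13.38
ee_pos: [558.0, 19.4, 237.5]
eef_rot: [0.706, 0.708, -0.0, -0.001]
force: [0.2, 0.1, -0.3]
finger_gap: 59.9
grip_force: 0.0
```

Run:
```python
from h import *
s=state();print(s["clock"],s["ee_pos"],R.from_quat(s["eef_rot"]).as_matrix()[:,1].round(3),s["finger_gap"],s["qpos"])
f=grab_frame("wrist"); cv2.imwrite("pics/w7.png",f["frame"])
u=w2px(f,(558.7,19.8,24)); print(u, fit(f,'g',u,(70,34,24),0,85))
```

```text
13.375 [557.98600763  19.39623127 237.53522956] [ 1.     0.002 -0.001] 59.91354819048972 [ 3.46838353e-02  2.39957229e-01 -2.72458923e-01  1.05976579e+00
  2.89525871e-04  1.60302777e+00]
(np.float64(324.7367631808479), np.float64(226.7767791895315)) (array([558.3,  19.3]), np.float64(89.7), np.float64(0.961))
```

View pics/w7.png

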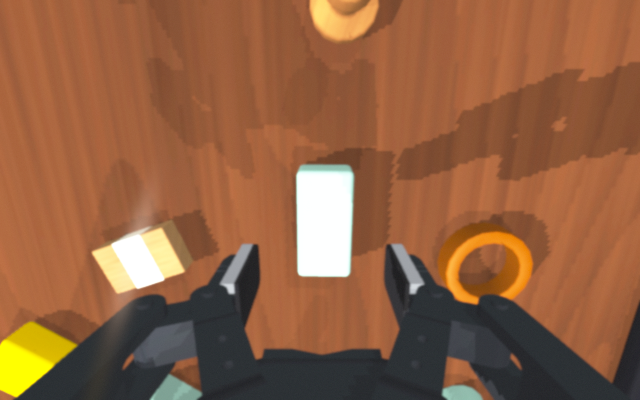

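The long tag at (325,220) is aligned, with the ring (485,263) close by. I'll narrow the opening, then descend.

Call:
apply_moves --targets '[0.01,0,0,0,0,0,0,0,-0.58,0,0,0,0,0,-0.57,0,0,0,0,0,0,0,0,0,0,0,0,0,0,0]' --hand -0.2

```text
clock: 14.05
ee_pos: [559.2, 19.7, 181.7]
eef_rot: [0.706, 0.708, 0.0, 0.0]
force: [0.1, -0.4, 1.5]
finger_gap: 51.3
grip_force: 0.0
```

Call:
apply_moves --targets '[0,0,0,0,0,0,0,0,0,0,0,0,0,0,0,0,0,0]' --hand 1

```text
clock: 14.42
ee_pos: [559.6, 19.4, 182.4]
eef_rot: [0.707, 0.708, 0.001, 0.001]
force: [-0.5, 1.9, 5.9]
finger_gap: 32.9
grip_force: 41.5
```

Call:
apply_moves --targets '[0,0,0.9,0,0,0,-0.546,-0.813,0.5,0,0,0.139,-0.546,-0.813,0,0,0,0.139,-0.546,-0.813,0,0,0,0.139,-0.546,-0.813,0,0,0,0.139,-0.546,-0.813,0,0,0,0.139,-0.546,-0.813,0,0,0,0.139,-0.546,-0.813,0,0,0,0.139,-0.546,-0.813,0,0,0,0.139,0,0,0,0,0,0,0,0,0,0,0,0]'

```text
clock: 15.8
ee_pos: [340.5, -305.9, 250.9]
eef_rot: [0.342, 0.94, 0.0, 0.0]
force: [-0.2, 0.7, -0.7]
finger_gap: 33.4
grip_force: 40.7
```

Run:
```python
from h import *
s=state();print(s["clock"],s["ee_pos"],R.from_quat(s["eef_rot"]).as_matrix()[:,1].round(3),s["finger_gap"],s["force"])
f=grab_frame("wrist"); cv2.imwrite("pics/w8.png",f["frame"])
u=w2px(f,(340.9,-305.8,24)); print(u, fit(f,'blue',u,(104,76,12),0,150))
```

```text
15.8 [ 340.4529716  -305.88990531  250.87210886] [0.642 0.767 0.   ] 33.369644576189884 [-0.24104709  0.66955437 -0.72081733]
(np.float64(322.0700990036595), np.float64(220.51621054400675)) (array([ 341.1, -304.4]), np.float64(141.2), np.float64(0.765))
```

View pics/w8.png

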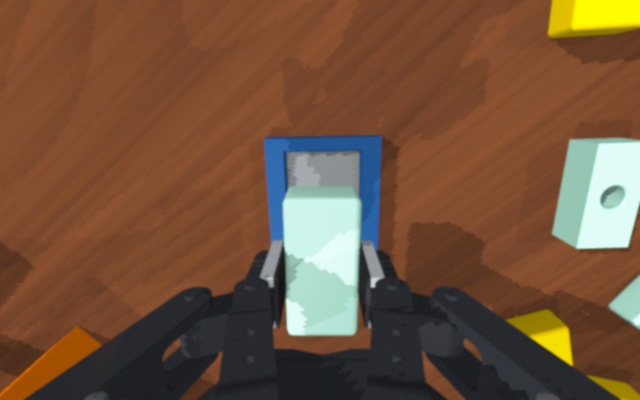

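Aligned with the long recess (column 323). Lowering and releasing.

Call:
apply_moves --targets '[0.01,0.02,-0.63,0,0,0,0,0,-0.63,0,0,0,0,0,0,0,0,0]'

```text
clock: 16.23
ee_pos: [341.7, -303.6, 186.7]
eef_rot: [0.34, 0.94, 0.0, -0.001]
force: [-0.7, 0.3, -1.2]
finger_gap: 33.1
grip_force: 45.5
```

Call:
apply_moves --targets '[0,0,0,0,0,0,0,0,0,0,0,0,0,0,0,0,0,0]' --hand -0.2

```text
clock: 16.6
ee_pos: [341.3, -304.8, 188.1]
eef_rot: [0.341, 0.94, -0.0, 0.0]
force: [-0.9, 0.0, -0.4]
finger_gap: 51.2
grip_force: 0.0
```

Call:
apply_moves --targets '[0,0,0.6,0,0,0,0,0,0.8,0,0,0,0,0,0,0,0,0]'

```text
clock: 16.98
ee_pos: [341.9, -305.8, 260.9]
eef_rot: [0.341, 0.94, -0.001, 0.003]
force: [1.2, 0.7, -0.3]
finger_gap: 51.3
grip_force: 0.0
```

Call:
apply_moves --targets '[0.738,0.493,-0.07,0,0,-0.124,0.738,0.493,-0.07,0,0,-0.124,0.738,0.493,-0.07,0,0,-0.124,0.738,0.493,-0.07,0,0,-0.124,0.738,0.493,-0.07,0,0,-0.124,0.738,0.493,-0.07,0,0,-0.124,0,0,0,0,0,0,0,0,0,0,0,0]' --hand -0.4

```text
clock: 17.98
ee_pos: [561.9, -157.0, 235.9]
eef_rot: [0.597, 0.802, -0.0, -0.001]
force: [-1.3, 0.7, -0.2]
finger_gap: 59.6
grip_force: 0.0
```

Run:
```python
from h import *
s=state();print(s["clock"],s["ee_pos"],R.from_quat(s["eef_rot"]).as_matrix()[:,1].round(3),s["finger_gap"])
f=grab_frame("wrist"); cv2.imwrite("pics/w9.png",f["frame"])
u=w2px(f,(563,-157.5,24)); print(u, fit(f,'g',u,(44,44,24),0,70))
```

```text
17.975 [ 561.88502505 -156.97868347  235.85131629] [ 0.958  0.287 -0.002] 59.603855849746196
(np.float64(324.75300587557314), np.float64(230.1387238391565)) (array([ 562.6, -157.4]), np.float64(17.2), np.float64(0.964))
```

View pics/w9.png

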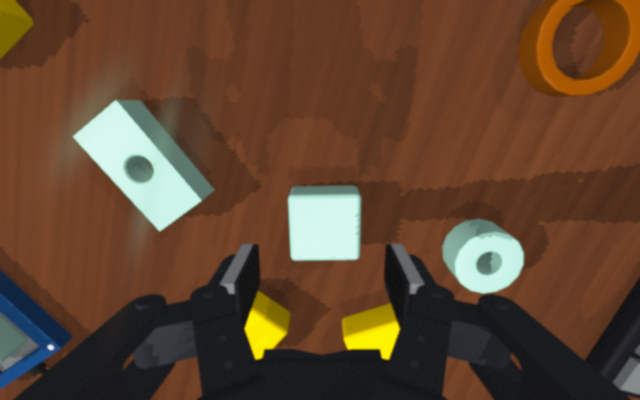

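The square tag at (324,225) is aligned. The yellow cubes and the drilled disc (483,256) are clear of the fingers. Gripping.

Call:
apply_moves --targets '[0.01,0,-0.56,0,0,0,0,0,-0.57,0,0,0,0,0,0,0,0,0,0,0,0,0,0,0]'

```text
clock: 18.52
ee_pos: [562.7, -157.6, 181.3]
eef_rot: [0.598, 0.802, 0.0, 0.0]
force: [0.6, -0.3, -0.3]
finger_gap: 59.4
grip_force: 0.0
```

Call:
apply_moves --targets '[0,0,0,0,0,0,0,0,0,0,0,0,0,0,0,0,0,0]' --hand 1

```text
clock: 18.9
ee_pos: [563.5, -157.3, 182.0]
eef_rot: [0.597, 0.802, 0.0, 0.001]
force: [-1.4, -1.0, 5.9]
finger_gap: 43.0
grip_force: 42.1
```

Call:
apply_moves --targets '[0,0,0.9,0,0,0,-0.182,-0.831,0.5,0,0,-0.026,-0.182,-0.831,0.4,0,0,-0.026,-0.182,-0.831,0,0,0,-0.026,-0.182,-0.831,0,0,0,-0.026,-0.182,-0.831,0,0,0,-0.026,-0.182,-0.831,0,0,0,-0.026,0,0,0,0,0,0,0,0,0,0,0,0]'

```text
clock: 20.02
ee_pos: [508.3, -406.1, 270.2]
eef_rot: [0.645, 0.764, 0.0, -0.0]
force: [-0.9, 0.8, -0.2]
finger_gap: 42.9
grip_force: 41.3
```

Run:
```python
from h import *
s=state();print(s["clock"],s["ee_pos"],R.from_quat(s["eef_rot"]).as_matrix()[:,1].round(3),s["finger_gap"],s["force"])
f=grab_frame("wrist"); g=grab_frame("scene")
u=w2px(f,(508.8,-406.7,24)); print(u, fit(f,'blue',u,(104,76,12),0,150))
cv2.imwrite("pics/w10.png",np.hstack([cv2.resize(f["frame"],(480,300)),cv2.resize(g["frame"][80:280,80:290],(315,300))]))
```

```text
20.025 [ 508.28764415 -406.06528009  270.18523939] [0.986 0.167 0.   ] 42.9143719540885 [-0.9326302   0.83952101 -0.19287809]
(np.float64(323.2320278855902), np.float64(211.39044328904316)) (array([ 507.8, -403.4]), np.float64(5.8), np.float64(0.961))
```

View pics/w10.png

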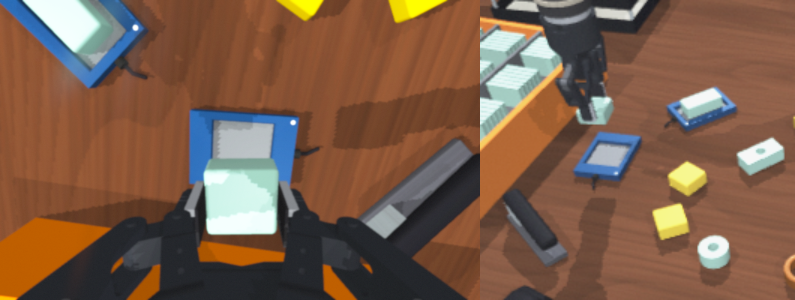

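Run:
```python
from h import *
g=grab_frame("scene"); w=grab_frame("wrist")
for u,v in [(80,225),(110,192),(150,152),(163,137)]: print(px2w(g,u,v,0)[:2].round())
hsv=cv2.cvtColor(w["frame"],cv2.COLOR_BGR2HSV); m=cv2.inRange(hsv,(5,200,60),(14,255,255))
for c in (20,60,120): 
    r=np.nonzero(m[200:,c])[0]; 
    if len(r): v=r[0]+200; print(c,v,[px2w(w,c,v,z)[:2].round().tolist() for z in (0,60,100,140)])
for z in (60,100,140): print(z,[np.round(w2px(g,(450,-470,z))),np.round(w2px(g,(550,-470,z)))])
```

```text
[ 685. -528.]
[ 567. -527.]
[ 390. -517.]
[ 314. -518.]
20 308 [[265.0, -547.0], [323.0, -493.0], [361.0, -457.0], [400.0, -421.0]]
60 291 [[300.0, -523.0], [349.0, -475.0], [382.0, -444.0], [415.0, -412.0]]
120 300 [[351.0, -524.0], [387.0, -476.0], [411.0, -444.0], [436.0, -412.0]]
60 [array([149., 149.]), array([128., 173.])]
100 [array([145., 136.]), array([123., 160.])]
140 [array([141., 123.]), array([118., 146.])]
```

The box wall stands at y≈-520, which leaves clear room. I'll trim the yaw by -4° and shift y by +2 mm, then lower.

Call:
apply_moves --targets '[0,0.04,0,0,0,-0.08,0,0,-0.8,0,0,0,0,0,-0.85,0,0,0,0,0,0,0,0,0]'

```text
clock: 20.72
ee_pos: [508.4, -403.1, 186.1]
eef_rot: [0.668, 0.744, 0.0, -0.001]
force: [-0.4, -0.5, 0.1]
finger_gap: 42.8
grip_force: 47.9
```

Call:
apply_moves --targets '[0,0,0,0,0,0,0,0,0,0,0,0,0,0,0,0,0,0]' --hand -0.35

```text
clock: 21.1
ee_pos: [508.5, -404.3, 188.4]
eef_rot: [0.669, 0.743, 0.0, 0.0]
force: [-0.8, 0.7, -0.4]
finger_gap: 57.7
grip_force: 0.0
```

Call:
apply_moves --targets '[0,0,0.6,0,0,0,0,0,0.8,0,0,0,-0.3,0.8,0.8,0,0,0,-0.3,0.8,0.8,0,0,0,-0.3,0.8,0.8,0,0,0,-0.3,0.8,0.8,0,0,0,-0.3,0.8,0,0,0,0.22,-0.3,0.8,0,0,0,0.22,-0.3,0.8,0,0,0,0.22,-0.3,0.8,0,0,0,0.22,0,0.8,0,0,0,0.22,0,0.8,0,0,0,0.22,0,0.0,0,0,0,0.22,0,0,0,0,0,0.22,0,0,0,0,0,0.22,0,0,0,0,0,0]'

```text
clock: 23.1
ee_pos: [388.2, -4.3, 418.1]
eef_rot: [-0.044, 0.999, -0.0, 0.0]
force: [0.4, 0.5, -0.0]
finger_gap: 57.7
grip_force: 0.0
```

Run:
```python
from h import *
s=state();print(s["clock"],s["ee_pos"],s["finger_gap"],s["force"])
f=grab_frame("wrist"); g=grab_frame("scene")
def crop(F,x,y,z,w,s): 
    u,v=map(int,w2px(F,(x,y,z))); u=min(max(u,w),640-w); v=min(max(v,w),400-w); return cv2.resize(F["frame"][v-w:v+w,u-w:u+w],(s,s),interpolation=2)
C=[(340.9,-305.8),(508.5,-405),(350.2,315),(529.3,393.2)]
for n,F,w in [("f",f,45),("g",g,35)]: globals()[n+"r"]=np.hstack([crop(F,*c,15,w,200) for c in C])
cv2.imwrite("pics/end.png",np.vstack([fr,gr])); cv2.imwrite("pics/wend.png",f["frame"])
```

```text
23.1 [388.15413712  -4.29686238 418.06067111] 57.68643358032321 [ 0.40179711  0.48084594 -0.03485772]
```

View pics/end.png

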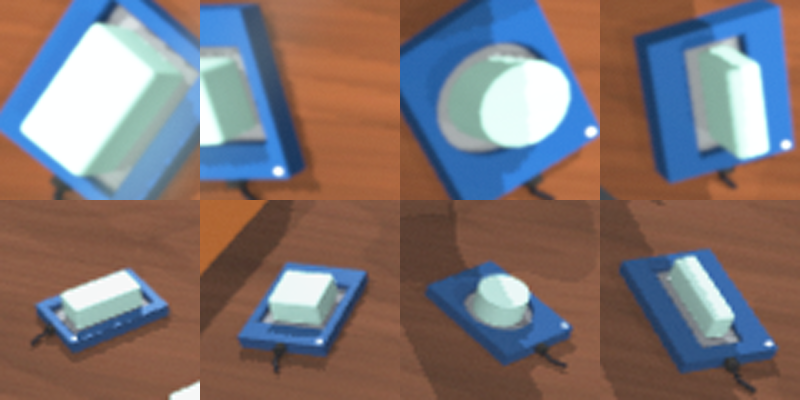

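All four tags sit flat inside their recesses in both views. The recess walls keep the centres within tolerance, and the drilled tags weren't touched. Handing in.

```bash
python3 -c "
from station import hand_in
print(hand_in())"
```

```text
the job is handed in; nothing more can be done
None
```

I put all four sound tags in their matching cradles and handed the job in after about 23 s on the robot's clock. They looked flat in the last pictures, I left the drilled tags where they lay, and the hand-in returned no verdict.

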